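# Line up the turned furniture feet by height on the sample board

### The arm

A 7-joint arm with a two-finger parallel gripper is mounted at the origin on the work surface. World frame = base frame: x ahead of the robot, y to its left, z up, the work surface at z = 0. Lengths are in m, angles in rad, forces in N, time in s.
With the tool pointing down it reaches from about 0.425 to 0.95 m from the base axis. Payload 4.7 kg.
Tool frame: the origin (TCP) lies between the finger pads; the fingertips stand 8 mm ahead of it and the grasp point (between the pads) lies 11 mm behind it; x points along the fingers, y is the direction in which the jaws open and shut, and the axes are right-handed (so a half turn about x gives the same grasp; the last joint's range is limited). The gripper opens to 85 mm and grips with 20 to 120 N. Pads are 22 mm wide; open, the fingers measure 114 mm over their backs; the gripper's body (76 mm by 85 mm) begins 54 mm behind the grasp point. The pads swing forward as they close: fully open they stand 13 mm farther back than shut.
Start: joints at [-1.273, 0.469, -0.049, 1.532, 0.024, 1.141, -0.082], TCP at [0.217, 0.639, 0.239] pointing down, gripper open.
Joint ranges: [-2.59, 2.59], [-0.33, 1.99], [-1.39, 1.29], [0.1, 2.45], [-1.04, 4.18], [0.21, 1.99], [-2.66, 2.66]. Speed limits (rad/s): [2.57, 2.57, 3.14, 3.14, 3.14, 3.14, 3.14].

### API

Orientations are given as a unit quaternion [w, x, y, z].
In Python, from rig import movep, line_to, movej, command_gripper, pause, inverse_kinematics, get_obs, snapshot, get_calibration, PlanningError, job_done, look_for, cut_out, pinpoint gives the robot as it stands. Calls block until the motion is done:
- movep(position, orientation): joint-space move of the TCP to a pose.
- line_to(position, velocity=0.15, rot=None): straight line of the TCP; rot=None keeps the orientation; velocity is the mean speed in m/s.
- movej(angles): joint-space move.
- command_gripper(opening): opening from 0.0 (shut) to 1.0 (fully open); the grip force is fixed at half the most; returns when the fingers have stopped.
- pause(seconds).
- inverse_kinematics(position, orientation): joint angles nearest the present ones, or None.
- get_obs(): the state.
- snapshot(name): name is "scene" or "side" or "wrist"; returns the picture (480x640x3 uint8, blue, green, red); there is no depth.
- get_calibration(name): a dict with "camera_matrix" (3x3 intrinsics, pixels), "xyz" and "attitude" of the camera in the world. Camera axes: x right, y up, looking along -z (the intrinsics and any distortion apply to the point x, -y, -z); pixel columns grow to the right and rows downward; lengths in m; the calibration is good to about 2 mm. A picture is of the moment at which its call begins: read the wrist's pose just before it. get_calibration takes no time and is no camera call; for the wrist camera it gives the pose at the moment of the call.
A pose or a line that the arm cannot do raises PlanningError and nothing moves.
- job_done(): hands the job in, once; it reports no verdict.
Trained networks look in the newest picture that a camera, given by its name, has taken for a name from the list of things; names that differ only in an ending like _2 or _b are one class to them, and where a whole thing is asked for, a point or a joint stands for the part that bears it (a point fixed in the world has none). Each returns a list of dicts, best first, with "conf" (0 to 1); they miss things now and then, are a little off and sometimes report something else, mostly with a low value. They report only what shows in the picture. A call takes as long as a camera call.
- look_for(label, camera): "xy" ([column, row] as shares, 0 to 1, of the picture: columns of its width, rows of its height, amid what is visible of it).
- cut_out(label, camera): "mask" (480x640 bool, what is visible of it) and "xy" ([column, row] as shares, 0 to 1, of the picture: columns of its width, rows of its height, amid what is visible of it).
- pinpoint(label, camera): "xy" ([column, row] as shares, 0 to 1, of the picture: columns of its width, rows of its height: a listed point, or the origin of a listed thing).
The state is a dict: "clock": time; "qpos": joint angles; "qvel": joint speeds; "effort": joint torques, N m; "tool_pos": TCP position; "tcp_rot": TCP orientation; "wrist_force": force on the tool from outside, world axes, zero at the start; "wrist_torque": the same for the moment, N m; "gripper_width": opening from 0.0 (shut) to 1.0 (fully open).
Only numpy, scipy, OpenCV 4.12 (cv2) and the standard library are available. Lean on these libraries where they do the work, as an engineer would, in place of code of your own. Each camera call takes 0.05 s, during which the arm holds its last target. There are 200 camera calls.

### The job

Stand the four turned wooden feet upright on the four black rubber pads of the pale sample board, one to a pad and centred on it, in order of height: the tallest on the pad nearest the carved paw leg, falling step by step to the shortest at the far end of the row.

Things in the scene. Friction and masses are not known exactly. Their poses are not given: they have to be found in the camera images.
- foot_bun_mid (a point): Loose turned furniture foot of plain brown wood, standing upright, the shortest of four: 48 mm tall, squat bun with a wide belly, a 24 mm round spigot on top. This point is on its axis half-way up, 24 mm above its flat 40 mm underside; z points up along the axis. Here it is a plain cylinder of 52 mm diameter, 9 mm up and down, its widest part. About 70 g, varying.
- foot_ball_mid (a point): Loose turned furniture foot of plain brown wood, standing upright, the second shortest of four: 62 mm tall, ball belly on a flat round foot, a 24 mm round spigot on top. This point is on its axis half-way up, 31 mm above its flat 40 mm underside; z points up along the axis. Here it is a plain cylinder of 48 mm diameter, 9 mm up and down, its widest part. About 85 g, varying.
- foot_vase_mid (a point): Loose turned furniture foot of plain brown wood, standing upright, the second tallest of four: 76 mm tall, vase shape with a waist above its flat round foot, a 24 mm round spigot on top. This point is on its axis half-way up, 38 mm above its flat 40 mm underside; z points up along the axis. Here it is a plain cylinder of 46 mm diameter, 9 mm up and down, its widest part. About 100 g, varying.
- foot_tall_mid (a point): Loose turned furniture foot of plain brown wood, standing upright, the tallest of four: 90 mm tall, slender baluster with a waist above its flat round foot, a 24 mm round spigot on top. This point is on its axis half-way up, 45 mm above its flat 40 mm underside; z points up along the axis. Here it is a plain cylinder of 44 mm diameter, 9 mm up and down, its widest part. About 115 g, varying.
- pad_a: One of four identical thin black rubber discs lying in a row on the pale board, each one place (the letter says nothing about the place in the row): 70 mm across, 3 mm thick, about 100 mm between neighbours, not perfectly in line. Origin at the centre of its underside, on the board's top, which is 18 mm above the table; a foot stands on the disc's top, 21 mm above the table. Fixed.
- pad_b: One of four identical thin black rubber discs lying in a row on the pale board, each one place (the letter says nothing about the place in the row): 70 mm across, 3 mm thick, about 100 mm between neighbours, not perfectly in line. Origin at the centre of its underside, on the board's top, which is 18 mm above the table; a foot stands on the disc's top, 21 mm above the table. Fixed.
- pad_c: One of four identical thin black rubber discs lying in a row on the pale board, each one place (the letter says nothing about the place in the row): 70 mm across, 3 mm thick, about 100 mm between neighbours, not perfectly in line. Origin at the centre of its underside, on the board's top, which is 18 mm above the table; a foot stands on the disc's top, 21 mm above the table. Fixed.
- pad_d: One of four identical thin black rubber discs lying in a row on the pale board, each one place (the letter says nothing about the place in the row): 70 mm across, 3 mm thick, about 100 mm between neighbours, not perfectly in line. Origin at the centre of its underside, on the board's top, which is 18 mm above the table; a foot stands on the disc's top, 21 mm above the table. Fixed.
- carved_leg: Brown wooden furniture leg carved as an animal's paw, 160 mm tall on an 84 mm square foot, standing at one end of the pale board (either end), about 105 mm beyond the last pad; a low metal tin, 74 mm across and 54 mm tall, stands at the other end. Fixed. Origin at the centre of its underside, on the board's top.

How it is judged:
At the end, for the whole second after the job is handed in: Each foot stands on a pad, its axis within 14 mm of the pad's centre, upright within 0.1 rad, its centre within 4 mm of the height of a foot standing on the pad; counted from the carved leg the feet are 90, 76, 62 and 48 mm tall; all released and still standing so through the following second ((horizontal distance between foot_bun_mid and pad_a below 0.014 m or horizontal distance between foot_bun_mid and pad_b below 0.014 m or horizontal distance between foot_bun_mid and pad_c below 0.014 m or horizontal distance between foot_bun_mid and pad_d below 0.014 m) and horizontal distance between foot_bun_mid and carved_leg between 0.36 and 0.45 m and height (world z) of foot_bun_mid between 0.041 and 0.049 m and angle between each of foot_bun_mid, foot_ball_mid, foot_vase_mid, foot_tall_mid's own z axis and vertical below 0.1 rad and (horizontal distance between foot_ball_mid and pad_a below 0.014 m or horizontal distance between foot_ball_mid and pad_b below 0.014 m or horizontal distance between foot_ball_mid and pad_c below 0.014 m or horizontal distance between foot_ball_mid and pad_d below 0.014 m) and horizontal distance between foot_ball_mid and carved_leg between 0.26 and 0.35 m and height (world z) of foot_ball_mid between 0.048 and 0.056 m and (horizontal distance between foot_vase_mid and pad_a below 0.014 m or horizontal distance between foot_vase_mid and pad_b below 0.014 m or horizontal distance between foot_vase_mid and pad_c below 0.014 m or horizontal distance between foot_vase_mid and pad_d below 0.014 m) and horizontal distance between foot_vase_mid and carved_leg between 0.16 and 0.25 m and height (world z) of foot_vase_mid between 0.055 and 0.063 m and (horizontal distance between foot_tall_mid and pad_a below 0.014 m or horizontal distance between foot_tall_mid and pad_b below 0.014 m or horizontal distance between foot_tall_mid and pad_c below 0.014 m or horizontal distance between foot_tall_mid and pad_d below 0.014 m) and horizontal distance between foot_tall_mid and carved_leg between 0.06 and 0.15 m and height (world z) of foot_tall_mid between 0.062 and 0.07 m); the robot touches nothing.
It also fails if it takes over 120 s, if anything falls off the work surface, if the arm or the gripper's body presses on something with over 40 N, if the wrist force passes 120 N, or if a joint passes its speed limit or range.

## Working session

There is one attempt and no reset: what is moved stays moved. The work goes in short steps, each a Python script; the robot and the scene stay as the last script left them, time stands still between calls to the robot, and variables do not carry over. Pictures are saved under pics/ and viewed, about 12 in all and at most 16, crops included, and the job is handed in when it is done.

```bash
mkdir -p pics; ls; python3 - <<'E'
from rig import *
import cv2
for c in ("scene","side"):
    im=snapshot(c); cv2.imwrite(f"pics/{c}0.png",im)
    k=get_calibration(c); print(c,k)
    for n in ["foot_bun_mid","foot_ball_mid","foot_vase_mid","foot_tall_mid","pad_a","carved_leg"]:
        print(n,[(round(d["conf"],2),round(d["xy"][0]*640),round(d["xy"][1]*480)) for d in pinpoint(n,c)])
print(get_obs())
E
```

```text
pics
scene {'camera_matrix': array([[581.10743245,   0.        , 326.1306182 ],
       [  0.        , 581.10743245, 234.87182065],
       [  0.        ,   0.        ,   1.        ]]), 'xyz': array([1.1085889 , 0.7643286 , 0.78749028]), 'attitude': array([0.29540404, 0.13291291, 0.41903925, 0.84821974])}
foot_bun_mid [(0.81, 381, 248)]
foot_ball_mid [(0.77, 329, 202), (0.44, 293, 263)]
foot_vase_mid [(0.88, 463, 284)]
foot_tall_mid [(0.92, 300, 169)]
pad_a [(0.93, 343, 320), (0.84, 294, 264), (0.64, 318, 292)]
carved_leg [(0.58, 373, 361)]
side {'camera_matrix': array([[542.54961005,   0.        , 314.26466884],
       [  0.        , 542.54961005, 246.18186215],
       [  0.        ,   0.        ,   1.        ]]), 'xyz': array([ 0.23814215, -0.58215292,  0.76397767]), 'attitude': array([ 0.89327897,  0.3692891 , -0.08952898, -0.24013081])}
foot_bun_mid [(0.56, 241, 263)]
foot_ball_mid [(0.83, 292, 327)]
foot_vase_mid [(0.66, 192, 207)]
foot_tall_mid [(0.9, 318, 409)]
pad_a [(0.9, 329, 226), (0.77, 310, 198), (0.76, 358, 304), (0.72, 295, 171)]
carved_leg [(0.6, 295, 169)]
{'clock': 0.7, 'qpos': array([-1.27289516,  0.46853017, -0.04859229,  1.5324971 ,  0.02409276,
        1.1410055 , -0.08228447]), 'qvel': array([-5.83808097e-05,  7.39611386e-04, -1.31525320e-03, -2.60333022e-05,
        1.08115986e-03, -3.12111096e-04,  7.60351256e-04]), 'effort': array([-7.27814745e-05, -5.10018146e+01, -4.67679184e-02, -2.37965441e+01,
        1.08729760e-02,  8.38753913e-04,  6.18305322e-06]), 'tool_pos': array([0.21664995, 0.63930427, 0.23938317]), 'tcp_rot': array([ 0.69768124,  0.11507512,  0.6976965 , -0.11497042]), 'wrist_force': array([-1.16532256,  0.09533494,  0.7837568 ]), 'wrist_torque': array([0.03877452, 0.04582706, 0.00588068]), 'gripper_width': 0.9999677841926816}
```

View pics/scene0.png

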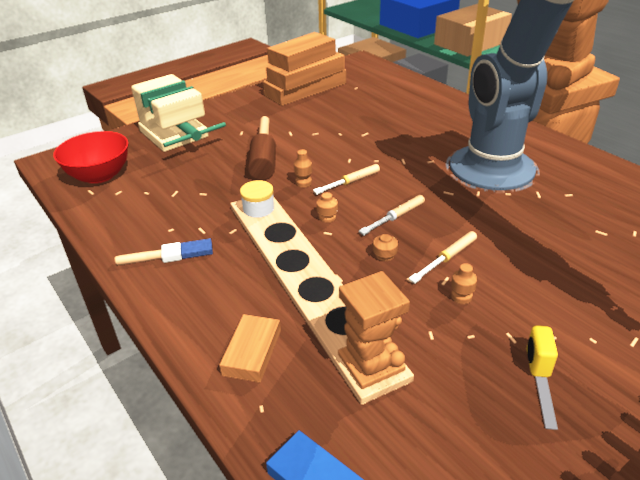

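View pics/side0.png

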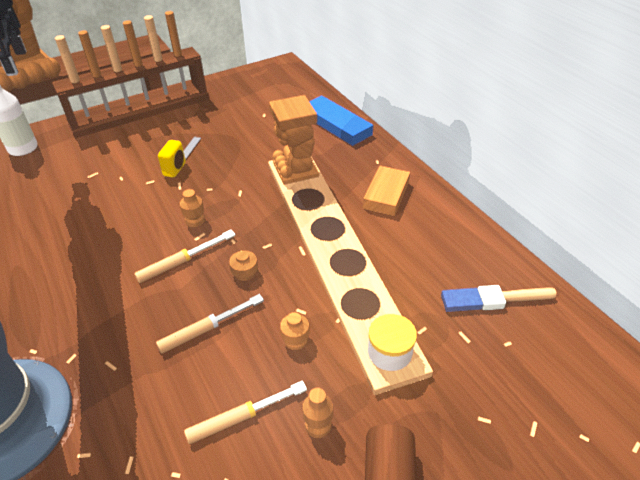

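Both views agree. The leg is at the far (+y) end and the tin at the near end. The pads are at side pixels (308,198), (328,228), (348,262), (361,303). The feet stand robot-side: vase (192,207), bun (241,263), ball (292,327), tall (318,409).

```bash
cat > h.py <<'E'
import numpy as np, cv2
from scipy.spatial.transform import Rotation as R
from rig import *
Z=dict(foot_bun_mid=.024,foot_ball_mid=.031,foot_vase_mid=.038,foot_tall_mid=.045,pad_a=.018,carved_leg=.018)
def rot(q): return R.from_quat(np.r_[q[1:],q[0]]).as_matrix()
def plane(uv,z,k):
    K=k["camera_matrix"]; d=np.linalg.solve(K,[uv[0],uv[1],1.])*[1,-1,-1]
    d=rot(k["attitude"])@d; p=k["xyz"]; return (p+d*(z-p[2])/d[2])[:2]
def proj(P,k):
    c=rot(k["attitude"]).T@(np.asarray(P)-k["xyz"])*[1,-1,-1]; q=k["camera_matrix"]@c; return q[:2]/q[2]
def find(n,c,k):
    return [(d["conf"],plane(np.array(d["xy"])*[640,480],Z[n],k)) for d in pinpoint(n,c)]
def down(yaw):  # tool x down, jaw axis y at angle yaw in the plane
    y=np.array([np.cos(yaw),np.sin(yaw),0]); x=np.array([0,0,-1.]); M=np.c_[x,y,np.cross(x,y)]
    q=R.from_matrix(M).as_quat(); return np.r_[q[3],q[:3]]
E
python3 - <<'E'
from h import *
np.set_printoptions(precision=4,suppress=True)
print(rot(get_obs()["tcp_rot"]))
for c in("scene","side"):
    snapshot(c);k=get_calibration(c)
    for n in Z: print(c,n,*[(round(a,2),p) for a,p in find(n,c,k)])
k=get_calibration("side")
print([plane(p,.021,k) for p in [(308,199),(328,228.5),(348,262),(360.5,303)]])
k=get_calibration("wrist");print(k,rot(k["attitude"]))
E
```

```text
[[ 0.      0.321   0.9471]
 [ 0.0001  0.9471 -0.321 ]
 [-1.      0.0001 -0.    ]]
scene foot_bun_mid (0.67, array([0.4524, 0.0813]))
scene foot_ball_mid
scene foot_vase_mid (0.89, array([0.43  , 0.2692])) (0.19, array([ 0.6048, -0.0771]))
scene foot_tall_mid (0.97, array([ 0.4167, -0.2505])) (0.42, array([ 0.6142, -0.0665]))
scene pad_a (0.87, array([0.6484, 0.192 ])) (0.86, array([0.6278, 0.0098])) (0.83, array([0.6383, 0.0985])) (0.83, array([ 0.593 , -0.0976]))
scene carved_leg (0.64, array([0.6643, 0.2949])) (0.54, array([0.6346, 0.0953]))
side foot_bun_mid (0.84, array([0.4498, 0.0855]))
side foot_ball_mid (0.88, array([ 0.4581, -0.0923])) (0.65, array([0.4228, 0.278 ]))
side foot_vase_mid (0.92, array([0.4209, 0.2719]))
side foot_tall_mid (0.82, array([ 0.4204, -0.2474]))
side pad_a (0.97, array([ 0.6235, -0.001 ])) (0.85, array([0.6438, 0.0978])) (0.84, array([ 0.5898, -0.0933])) (0.71, array([0.6628, 0.2033]))
side carved_leg (0.83, array([0.668 , 0.2926]))
[array([0.6484, 0.1903]), array([0.6385, 0.0911]), array([ 0.6242, -0.0061]), array([ 0.5909, -0.0998])]
{'camera_matrix': array([[419.7621,   0.    , 317.6163],
       [  0.    , 419.7621, 243.408 ],
       [  0.    ,   0.    ,   1.    ]]), 'xyz': array([0.1403, 0.6647, 0.3724]), 'attitude': array([ 0.8027, -0.1293, -0.0925,  0.5749])} [[ 0.3219 -0.899  -0.2971]
 [ 0.9468  0.3056  0.1012]
 [-0.0002 -0.3138  0.9495]]
```

```bash
python3 - <<'E'
from h import *
np.set_printoptions(precision=4,suppress=True)
q=down(np.pi-.2)
for i,(x,y) in enumerate([(.52,.12),(.52,-.12)]):
    try: movep([x,y,.33],q)
    except PlanningError as e: print(e); continue
    k=get_calibration("wrist"); im=snapshot("wrist"); cv2.imwrite(f"pics/w{i}.png",im)
    np.savez(f"w{i}.npz",**k)
    for n in Z: print(i,n,*[(round(a,2),p) for a,p in find(n,"wrist",k)])
    for z in [.021]: # dark discs
        m=(im.max(2)<45).astype(np.uint8); nn,_,st,ce=cv2.connectedComponentsWithStats(m)
        for s,c in zip(st[1:],ce[1:]):
            if s[4]>400: print("disc",s[2:],plane(c,z,k))
o=get_obs();print(o["clock"],o["qpos"])
E
```

```text
0 foot_bun_mid (0.62, array([0.4488, 0.0857]))
0 foot_ball_mid
0 foot_vase_mid (0.63, array([0.421 , 0.2714]))
0 foot_tall_mid
0 pad_a (0.78, array([0.6452, 0.1891])) (0.63, array([ 0.6202, -0.0075]))
0 carved_leg (0.57, array([0.6681, 0.2922]))
disc [  209   156 13873] [0.3215 0.4808]
disc [  205   124 12148] [0.8546 0.3833]
disc [ 22  33 527] [0.4536 0.4599]
disc [ 199   22 3194] [0.5965 0.5007]
the arm cannot take that pose within its joint ranges
4.075 [-0.3639  0.1652  0.0667  1.7481 -0.0116  1.2288  2.6477]
```

View pics/w0.png

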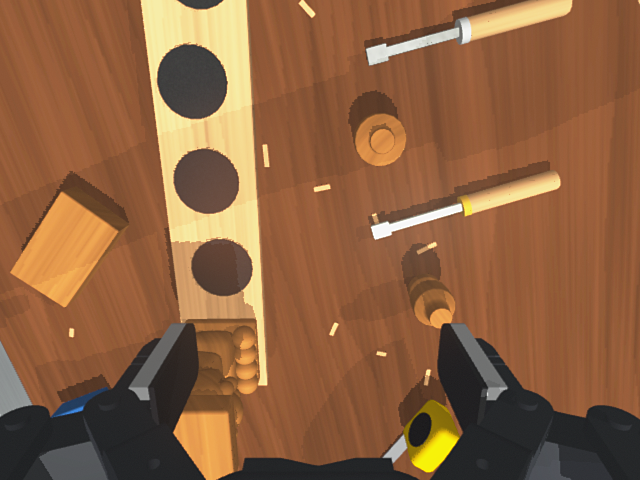

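```bash
python3 - <<'E'
from h import *
np.set_printoptions(precision=4,suppress=True)
movep([.53,-.03,.33],down(np.pi/2))
k=get_calibration("wrist"); im=snapshot("wrist"); cv2.imwrite("pics/w1.png",im); np.savez("w1.npz",**k)
for n in Z: print(n,*[(round(a,2),p,proj([*p,Z[n]],k).round()) for a,p in find(n,"wrist",k)])
o=get_obs();print(o["clock"],o["qpos"])
E
```

```text
foot_bun_mid (0.84, array([0.4481, 0.0851]), array([433., 103.]))
foot_ball_mid (0.73, array([ 0.4594, -0.0961]), array([250., 115.]))
foot_vase_mid (0.94, array([0.4208, 0.2725]), array([639.,  73.]))
foot_tall_mid (0.78, array([ 0.4165, -0.2508]), array([78., 67.]))
pad_a (0.83, array([0.634 , 0.0962]), array([427., 275.])) (0.83, array([ 0.6208, -0.0051]), array([339., 264.])) (0.79, array([ 0.5853, -0.0968]), array([257., 234.])) (0.74, array([0.6407, 0.1904]), array([509., 280.]))
carved_leg (0.6, array([0.6714, 0.2917]), array([591., 304.]))
5.4083 [-0.2883  0.1581  0.3053  1.765  -0.0504  1.2261  1.6022]
```

View pics/w1.png

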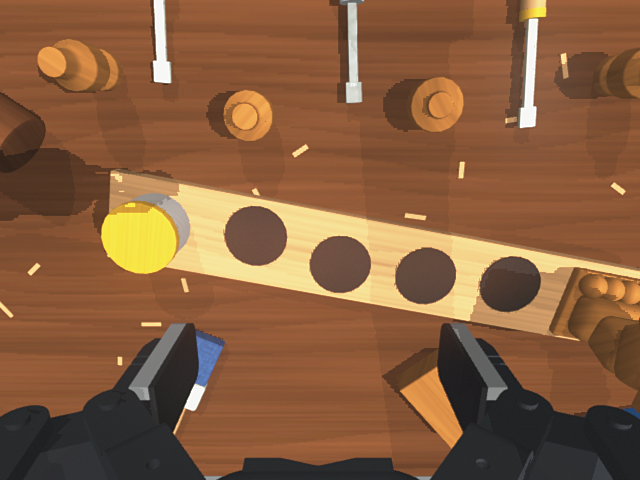

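Wrist view shows pads at about (256,236), (340,264), (425,275) and (510,284), with the leg at right. The space fore and aft of each foot is free for jaws along x. Next I'll refine the pads and place the tall foot.

```bash
cat >> h.py <<'E'
FEET=dict(foot_tall_mid=(.4165,-.2503),foot_vase_mid=(.421,.272),foot_bun_mid=(.449,.0855),foot_ball_mid=(.459,-.094))
def pads():
    k=dict(np.load("w1.npz")); im=cv2.imread("pics/w1.png"); out=[]
    for s in [(510,284),(425,275),(340,264),(256,236)]:  # from the leg outward
        m=np.zeros((480,640),np.uint8); cv2.circle(m,s,42,1,-1)
        sat=cv2.cvtColor(im,cv2.COLOR_BGR2HSV)[...,2]
        m&=(sat<85).astype(np.uint8)
        n,l,st,ce=cv2.connectedComponentsWithStats(m); i=1+st[1:,4].argmax()
        (c,a,_)=cv2.fitEllipse(max(cv2.findContours((l==i).astype(np.uint8),0,1)[0],key=len))
        out.append((plane(c,.021,k),np.array(a)))
    return out
def pick(n,gyaw,xy=None):
    x,y=FEET[n] if xy is None else xy; z=Z[n]-.010
    o=get_obs(); 
    if o["tool_pos"][2]<.25: line_to([*o["tool_pos"][:2],.27],.3)
    movep([x,y,.2],down(gyaw)); line_to([x,y,z],.15)
    command_gripper(0.0); o=get_obs(); print("grip",o["gripper_width"],o["tool_pos"])
    line_to([x,y,.27],.2); o=get_obs(); print("lift",o["gripper_width"],o["wrist_force"])
def place(n,xy,pyaw):
    x,y=xy; z=Z[n]-.010+.021
    movep([x,y,.27],down(pyaw)); line_to([x,y,z+.02],.15); line_to([x,y,z+.0005],.03)
    o=get_obs(); print("down",o["wrist_force"],o["tool_pos"],o["gripper_width"])
    command_gripper(1.0); line_to([x,y,.27],.15); print("clock",get_obs()["clock"])
E
python3 - <<'E'
from h import *
np.set_printoptions(precision=4,suppress=True)
P=pads()
for p in P: print(*p)
np.save("pads.npy",[p[0] for p in P])
x=P[0][0]
print([inverse_kinematics([*x,z],down(2.75)) for z in (.056,.27)], inverse_kinematics([*FEET["foot_tall_mid"],.035],down(.2)))
pick("foot_tall_mid",.2)
cv2.imwrite("pics/g.png",snapshot("wrist"))
E
```

```text
Traceback (most recent call last):
  File "h.py", line 23, in pads
    n,l,st,ce=cv2.connectedComponentsWithStats(m); i=1+st[1:,4].argmax()
                                                       ~~~~~~~~~~~~~~~^^
ValueError: attempt to get argmax of an empty sequence
```

```bash
sed -i 's/m&=(sat<85)/m\&=(sat<int(sat[s[1],s[0]])+30)/' h.py
python3 - <<'E'
from h import *
np.set_printoptions(precision=4,suppress=True)
im=cv2.imread("pics/w1.png");print([im[s[1],s[0]] for s in [(510,284),(425,275),(340,264),(256,236)]])
P=pads()
for p in P: print(*p)
np.save("pads.npy",[p[0] for p in P])
x=P[0][0]
print([inverse_kinematics([*x,z],down(2.75)) for z in (.056,.27)], inverse_kinematics([*FEET["foot_tall_mid"],.035],down(.2)))
if all(50<p[1].min()<p[1].max()<72 for p in P):
    pick("foot_tall_mid",.2)
    cv2.imwrite("pics/g.png",snapshot("wrist"))
E
```

```text
[array([48, 56, 74], dtype=uint8), array([61, 73, 98], dtype=uint8), array([ 66,  79, 109], dtype=uint8), array([ 67,  81, 113], dtype=uint8)]
[0.644  0.1908] [52.1021 61.0549]
[0.6339 0.093 ] [54.0545 59.8444]
[ 0.6198 -0.0043] [55.3829 59.5531]
[ 0.5862 -0.098 ] [57.3381 61.5169]
[array([-0.3983,  0.6501,  0.0688,  1.6943, -0.0581,  0.7992,  2.4471]), array([-0.4008,  0.4393,  0.0721,  1.5094, -0.0329,  1.1941,  2.4265])] [ 0.0332  0.5114  0.5347  2.1697 -0.4767  0.5746  1.119 ]
grip 0.4967168132319043 [ 0.4169 -0.2504  0.0357]
lift 0.4959358309141862 [ 0.9463 -0.7075 -2.1348]
```

```bash
python3 - <<'E'
from h import *
np.set_printoptions(precision=4,suppress=True)
P=[(.646,.1905),(.636,.092),(.622,-.005),(.5885,-.099)]; np.save("pads.npy",P)
place("foot_tall_mid",P[0],2.75)
cv2.imwrite("pics/p1.png",snapshot("wrist"))
a=snapshot("side")[120:380,200:480]; cv2.imwrite("pics/p1s.png",cv2.resize(a,None,fx=2,fy=2))
k=get_calibration("side"); print(find("foot_tall_mid","side",k))
E
```

```text
down [-2.967  -0.2488  4.2182] [0.6456 0.1904 0.0568] 0.49277622873185073
clock 15.7167
[(0.72, array([0.6652, 0.218 ])), (0.65, array([0.6605, 0.2591]))]
```

View pics/p1s.png

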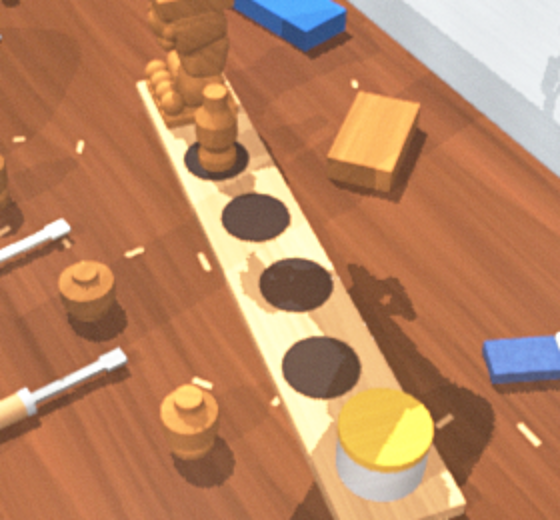

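The tall foot stands upright and centred on the pad next to the leg. On to the other three.

```bash
python3 - <<'E'
from h import *
np.set_printoptions(precision=4,suppress=True)
P=np.load("pads.npy")
for n,p,g in [("foot_vase_mid",P[1],0.3),("foot_ball_mid",P[2],-.1),("foot_bun_mid",P[3],.1)]:
    pick(n,g)
    if get_obs()["gripper_width"]<.4: print("missed",n); break
    place(n,p,-.2)
movep([.45,-.05,.36],down(1.5)) 
k=get_calibration("wrist"); cv2.imwrite("pics/end_w.png",snapshot("wrist"))
for c in("wrist","side"):
    if c=="side": 
        k=get_calibration(c); a=snapshot(c)[90:390,200:480]; cv2.imwrite("pics/end_s.png",cv2.resize(a,None,fx=2,fy=2))
    for n in FEET: print(c,n,[(round(d["conf"],2),plane(np.array(d["xy"])*[640,480],Z[n]+.021,k)) for d in pinpoint(n,c)])
    print([p for a,p in find("pad_a",c,k)])
E
```

```text
grip 0.5117976755735432 [0.4211 0.2723 0.0288]
lift 0.5207563910280555 [-0.4005 -0.2725 -0.9714]
down [-3.2312  0.7367  5.03  ] [0.6356 0.0921 0.0499] 0.5176714972864684
clock 26.7167
grip 0.5432703070890006 [ 0.4594 -0.0939  0.0219]
lift 0.5404969087622742 [-0.0597 -0.1738 -0.3927]
down [-2.5638  0.3173  5.9158] [ 0.6216 -0.0049  0.0429] 0.5422813353007593
clock 36.1833
grip 0.5829305154523767 [0.4494 0.0858 0.0149]
lift 0.5884448287136899 [ 0.442  -0.489  -1.1565]
down [-2.4393  1.7852  6.683 ] [ 0.5882 -0.0988  0.036 ] 0.5865610341915481
clock 45.7583
wrist foot_tall_mid [(0.72, array([0.6434, 0.1874]))]
wrist foot_vase_mid [(0.79, array([0.6354, 0.0939]))]
wrist foot_bun_mid [(0.82, array([ 0.5883, -0.0987]))]
wrist foot_ball_mid [(0.9, array([ 0.6222, -0.0076]))]
[array([ 0.5883, -0.099 ]), array([0.6385, 0.0945]), array([0.6402, 0.1877]), array([ 0.6223, -0.006 ])]
side foot_tall_mid [(0.82, array([0.6536, 0.2002]))]
side foot_vase_mid [(0.64, array([0.6403, 0.0974]))]
side foot_bun_mid [(0.62, array([ 0.592 , -0.0997]))]
side foot_ball_mid [(0.86, array([ 0.6196, -0.0086]))]
[array([0.642 , 0.0978]), array([0.6272, 0.001 ]), array([0.6526, 0.1901]), array([ 0.5948, -0.0965]), array([0.6392, 0.0198])]
```

View pics/end_s.png

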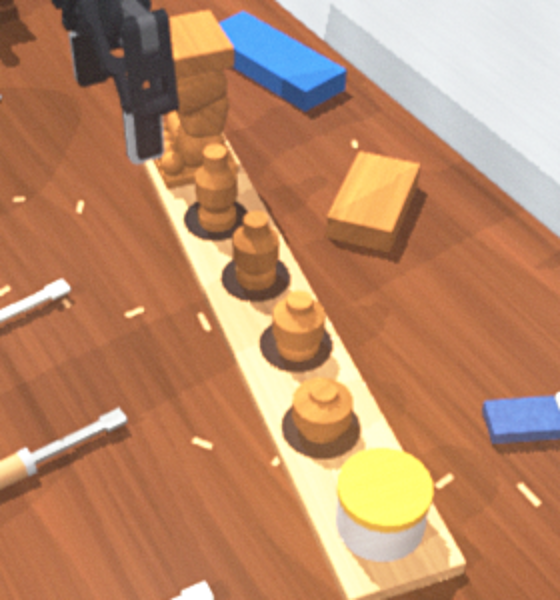

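View pics/end_w.png

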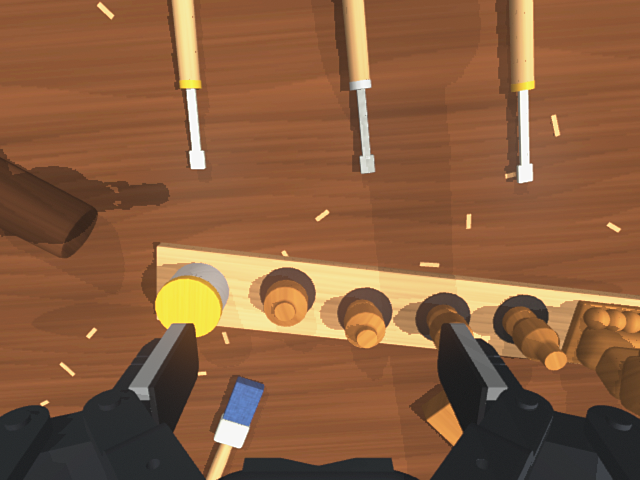

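The side view shows all four feet upright and inside their pads, in the right order. The base centres sit at about (217,220), (256,280), (298,348) and (322,425) in the crop, each near the middle of its disc. The wrist view agrees, and the gripper is clear.

```bash
python3 -c "
from rig import *
pause(0.5); print(get_obs()['clock']); job_done()"
```

```text
47.875
the job is handed in; nothing more can be done
```

All four turned feet are standing on the pads in order of height, and I handed the job in at 47.9 s. From the carved leg outward they are the 90, 76, 62 and 48 mm feet; each was picked and placed once, with no mending needed.

- **Grip and force:** grip widths while carrying matched the foot diameters to within about 3 mm. The wrist force just before each release was about 5–8 N.
- **Last wrist-camera check:** each foot was within about 4 mm of its pad's centre, against the 14 mm allowed.
- **Last side-camera check:** this put the bun, vase and ball feet within about 12 mm of their pads. The worst was the ball foot, due to the camera's pad reading.
- **Disagreement:** the side camera put the tall foot about 10 mm farther towards the leg than the wrist camera did. In the pictures its base looked centred and upright on the pad, so I trusted the wrist reading and left it.

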